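# Stack the notepad, lunch box and salt shaker against the stop rail

### The job

Clear the front of the worktop by making one steady stack against the low wooden stop rail, widest thing at the bottom and narrowest on top. First slide the notepad back, without lifting it, until its long edge lies flush against the rail and within the rail's length; then set the steel lunch box flat on the middle of the notepad, lengthwise along it, and stand the salt shaker on the middle of the lunch box. Keep the shaker and the box upright all the time, and leave everything else where it is.

Things in the scene. Friction and masses are not known exactly. Their poses are not given: they have to be found in the camera images.
- stop_rail: low fixed wooden stop rail behind the notepad, 320 mm long (its y), 18 mm thick, 30 mm high, two small steel brackets on its back. Origin: at worktop height in the middle of its near face, the face towards the robot; that face is its plane x = 0, +x points away from the robot. It stands up to 6 cm left or right of straight ahead, turned by up to 0.1 rad.
- notepad: loose dark-blue notepad, flat before the rail, 208 mm long (x, to the robot's left), 11 mm thick, 0.23 kg. Origin on its underside: plain far edge at y = -75 mm, solid near edge at y = +71 (its wire spiral, to +76, 14 high, is no obstacle). Slides easily; two spread fingertips pushing mid-edge turn it square to them. Starts 65 to 80 mm short of the rail, up to 25 mm aside, up to 0.2 rad askew.
- lunch_box: loose closed steel lunch box with a flat lid that does not come off, 120 mm long (its x; clips at the two short ends make it 126), 60 mm wide (its y), 46 mm high, 0.35 kg. Origin: centre of its underside, z up. Grasp it from above across the 60 mm width, pads on the long sides. It starts to the left or the right of the notepad, turned by up to 0.8 rad.
- salt_shaker: loose salt shaker standing upright, a glass pot with a grey domed top, 44 mm in diameter up to about 70 mm, narrower above, 90 mm high, 0.1 kg. Origin: centre of its base, z up. It starts on the side of the notepad where the lunch box is not.
- jam_jar: bystander: glass jar of jam with a white lid, 68 mm in diameter, 84 mm high, origin at the centre of its base
- mug_blue: bystander: blue and white mug, 78 x 112 mm with its handle, 92 mm high, origin at the centre of its underside
- kitchen_timer: bystander: round red and white kitchen timer, 66 mm in diameter, 57 mm high, origin at the centre of its base

How it is judged:
On the way, in this order (a step that is already met when the one before it is completed fails the run):
1. the notepad lies flush against the rail, nothing on it yet (x of notepad in the frame of stop_rail above -0.084 m and y of notepad in the frame of stop_rail between -0.06 and 0.06 m and angle between the y axis of notepad and the x axis of stop_rail, either way round below 0.09 rad and height (world z) of notepad below 0.006 m and contact force between lunch_box and notepad below 0.1 N), for 0.2 s.
2. the lunch box lies flat on the middle of the notepad (x of notepad in the frame of stop_rail above -0.084 m and y of notepad in the frame of stop_rail between -0.06 and 0.06 m and angle between the y axis of notepad and the x axis of stop_rail, either way round below 0.09 rad and height (world z) of notepad below 0.006 m and horizontal distance between lunch_box and notepad below 0.03 m and angle between the x axis of lunch_box and the x axis of notepad, either way round below 0.25 rad and angle between lunch_box's own z axis and vertical below 0.06 rad and contact force between lunch_box and notepad above 0.5 N and z of lunch_box in the frame of notepad below 0.017 m), for 0.2 s.
At the end, for the whole second after the job is handed in: Notepad flat, far long edge at the rail (gap < 9 mm, parallel within 0.09 rad, within 60 mm of the rail's middle); lunch box flat on it, centred within 30 mm, lengthwise within 0.25 rad; shaker upright on the box, centred within 16 mm; all at rest (all of step 2 and horizontal distance between salt_shaker and lunch_box below 0.016 m and angle between salt_shaker's own z axis and vertical below 0.12 rad and contact force between salt_shaker and lunch_box above 0.2 N and z of salt_shaker in the frame of lunch_box above 0.04 m and linear speed of each of notepad, lunch_box, salt_shaker below 0.02 m/s); the robot touches nothing.
It fails at once if the notepad is lifted (more than 40 mm) (height (world z) of notepad above 0.04 m).
It fails at once if the salt shaker is tipped over (more than 0.7 rad) (angle between salt_shaker's own z axis and vertical above 0.7 rad).
It fails at once if the lunch box is tipped over (more than 0.7 rad) (angle between lunch_box's own z axis and vertical above 0.7 rad).
It fails at once if a bystander is moved by more than 30 mm (distance of any of jam_jar, mug_blue, kitchen_timer from where it was at the start of the episode above 0.03 m).
It also fails if it takes over 72 s, if anything falls off the work surface, if the arm or the gripper's body presses on something with over 40 N, if the wrist force passes 120 N, or if a joint passes its speed limit or range.

### The arm

A 6-joint arm with a two-finger parallel gripper is mounted at the origin on a cart in front of the work surface, level with it; the furniture and walls round the work are solid. World frame = base frame: x ahead of the robot, y to its left, z up, the work surface at z = 0. Lengths are in m, angles in rad, forces in N, time in s.
With the tool pointing down it reaches from about 0.3 to 0.775 m from the base axis. Payload 14.6 kg.
Tool frame: the origin (TCP) lies at the centre of the arm's flange, where the gripper is bolted on; the fingertips stand 199 mm ahead of it and the grasp point (between the pads) lies 180 mm ahead of it; z points along the fingers, y is the line along which they close (so a half turn about z gives the same grasp; the last joint's range is limited). The gripper opens to 94 mm and grips with 3 to 60 N. Pads are 16 mm wide; open, the fingers measure 119 mm over their backs; the gripper's body (75 mm by 177 mm) begins 78 mm behind the grasp point.
Start: joints at [-0.067, 0.3, 1.521, -0, 1.321, -0.067], TCP at [0.55, -0, 0.405] pointing down, gripper open.
Joint ranges: [-3.03, 3.03], [-0.79, 2.21], [0.23, 2.52], [-1.04, 4.18], [0, 3.07], [-2.55, 2.55]. Speed limits (rad/s): [2.22, 2.22, 2.57, 3.14, 3.14, 3.14].

### API

Orientations are given as [roll, pitch, yaw] about the fixed x, y, z axes, in that order (R = Rz(yaw) Ry(pitch) Rx(roll)).
In Python, from station import ctrl gives the robot as it stands. The module is installed in compiled form; this text tells all that it offers.
- The arm moves only by the tool servo_tool, never from a script. Its argument "motion" is a list of rows, each a list of 5 numbers: the closure, from 0 (fully open) to 1 (shut), then the shift along the world's x, y, z in cm, then the turn about the world's z in degrees. A call has 1 to 20 rows; each row is the pose to reach, as a shift and turn from the pose commanded when the call began; what a row does not reach only later rows make up. A row lasts 1/8 s, in which the tool goes at most 62.5 mm and 10.7 degrees, less where a joint would pass 70% of its speed; a pose out of reach is approached as far as the arm can. A call with a gripper value outside its range is refused whole. The fingers move at their own pace and stop on an object; "squeeze" is the grip in N (left out, the last holds). Time passes only in rows, so rows that repeat a pose let the fingers close. It gives the time, the measured TCP pose, the force, the opening and the grip force at its end, in the units of the state.
- ctrl.get_obs(): the state, without advancing time (a new reading comes with each control period).
- ctrl.camera(name): name is "scene" or "side" or "wrist"; returns a dict with "image" (400x640x3 uint8, red, green, blue), "fx", "fy", "cx", "cy" (pixels), "camera_from_world" (4x4, takes a point from world to camera coordinates); the wrist camera has in their place "hand_eye" (4x4, takes a point from camera to tool coordinates, whose origin is the TCP and whose axes are the flange's). Camera axes: x right, y up, looking along -z (the intrinsics and any distortion apply to the point x, -y, -z); pixel columns grow to the right and rows downward; lengths in m; the calibration is good to about 2 mm. A picture is of the moment at which its call begins: read the wrist's pose just before it. There is no depth.
- ctrl.hand_in(): hands the job in; it is judged then, once.
The state is a dict: "time_s": time; "qpos": joint angles; "joint_vel": joint speeds; "tau": joint torques, N m; "ee_pos": TCP position; "eef_rot": TCP orientation; "force": force on the tool from outside, world axes, zero at the start; "moment": the same for the moment, N m; "grip_width": finger opening in m; "grip_force": force on a finger pad.
Only numpy, scipy, OpenCV 4.12 (cv2) and the standard library are available. Lean on these libraries where they do the work, as an engineer would, in place of code of your own. Each camera call takes 0.05 s, during which the arm holds its last target. There are 200 camera calls.

## Working session

There is one attempt and no reset: what is moved stays moved. The work goes in short steps, Python scripts to look and compute and a tool call to move; the robot and the scene stay as the last step left them, time stands still between calls to the robot, and variables do not carry over. Pictures are saved under pics/ and viewed, at most 10 in all, crops included, and the job is handed in when it is done.

Besides the shell and the picture viewer there is one more tool, called after "Call:" as name(argument=value, ...), one argument or row to a line, values as JSON. servo_tool: Moves the arm, as the interface text tells. Its arguments: {"type":"object","properties":{"motion":{"type":"array","items":{"type":"array","items":{"type":"number"}}},"squeeze":{"type":"number"}},"required":["motion"]}

```bash
mkdir -p pics; cat > h.py <<'E'
import numpy as np, cv2
from station import ctrl
from scipy.spatial.transform import Rotation as R
def shot(name,fn):
    o=ctrl.get_obs(); c=ctrl.camera(name)
    cv2.imwrite(f'pics/{fn}.png',c['image'][:,:,::-1])
    K=np.array([[c['fx'],0,c['cx']],[0,c['fy'],c['cy']],[0,0,1]])
    if name=='wrist':
        T=np.eye(4);T[:3,:3]=R.from_euler('xyz',o['eef_rot']).as_matrix();T[:3,3]=o['ee_pos']
        W=T@c['hand_eye']
    else: W=np.linalg.inv(c['camera_from_world'])
    np.savez(f'pics/{fn}.npz',K=K,W=W); return c
def px(fn,pts):  # (u,v,z) -> world
    d=np.load(f'pics/{fn}.npz');K,W=d['K'],d['W'];out=[]
    for u,v,z in pts:
        r=W[:3,:3]@np.array([(u-K[0,2])/K[0,0],-(v-K[1,2])/K[1,1],-1]);t=(z-W[2,3])/r[2]
        out.append(W[:3,3]+t*r)
    return np.round(out,4)
def proj(fn,p):
    d=np.load(f'pics/{fn}.npz');K,W=d['K'],d['W'];q=np.linalg.inv(W)@np.r_[p,1]
    return [K[0,0]*q[0]/-q[2]+K[0,2],K[1,2]-K[1,1]*q[1]/-q[2]]
E
python3 - <<'E'
from h import *
for n in('scene','side','wrist'):
    c=shot(n,n+'0');print(n,{k:v for k,v in c.items() if k!='image'})
print(ctrl.get_obs())
E
```

```text
scene {'fx': 514.6887654304812, 'fy': 514.6887654304812, 'cx': 322.38309792081793, 'cy': 198.3151962083659, 'camera_from_world': array([[ 0.68427591, -0.7288913 ,  0.02199892, -0.31345521],
       [ 0.38930072,  0.390648  ,  0.8341697 , -0.28562209],
       [-0.61661287, -0.56223804,  0.55106892, -1.1945398 ],
       [ 0.        ,  0.        ,  0.        ,  1.        ]])}
side {'fx': 426.8621103738147, 'fy': 426.8621103738147, 'cx': 323.8031646314304, 'cy': 201.5970518819768, 'camera_from_world': array([[ 0.4140722 , -0.91011232,  0.01548507, -0.14789049],
       [ 0.77694943,  0.36224812,  0.51490376, -0.47283525],
       [-0.47422969, -0.20117622,  0.85710812, -1.28583117],
       [ 0.        ,  0.        ,  0.        ,  1.        ]])}
wrist {'fx': 322.7840187235183, 'fy': 322.7840187235183, 'cx': 319.3295220393004, 'cy': 194.52523868875426, 'hand_eye': array([[-3.08299290e-04,  9.65838957e-01,  2.59142845e-01,
         7.60073729e-02],
       [ 9.99999936e-01,  3.44427657e-04, -9.40113874e-05,
         1.32709538e-03],
       [-1.80055823e-04,  2.59142799e-01, -9.65839002e-01,
         1.84025879e-02],
       [ 0.00000000e+00,  0.00000000e+00,  0.00000000e+00,
         1.00000000e+00]])}
{'time_s': 0.15, 'qpos': array([-6.65848136e-02,  3.00328520e-01,  1.52140952e+00,  2.05840239e-05,
        1.32070909e+00, -6.65866717e-02]), 'joint_vel': array([-8.86305450e-05, -9.77793839e-04, -2.48026205e-03, -1.24963942e-03,
        6.68596393e-04,  3.67535032e-03]), 'tau': array([-2.50185103e-04, -5.31960297e+01, -3.52822959e+01,  7.07691838e-02,
        2.35654798e-02, -3.66386917e-05]), 'ee_pos': array([5.49978755e-01, 8.26365013e-06, 4.04237050e-01]), 'eef_rot': array([-3.14074140e+00, -7.67498879e-05,  1.57079305e+00]), 'force': array([-0.52388011,  0.0533225 ,  0.52464858]), 'moment': array([ 0.04575554, -0.02046555, -0.01270582]), 'grip_force': 0.0, 'grip_width': 0.09382457494720335}
```

View pics/scene0.png

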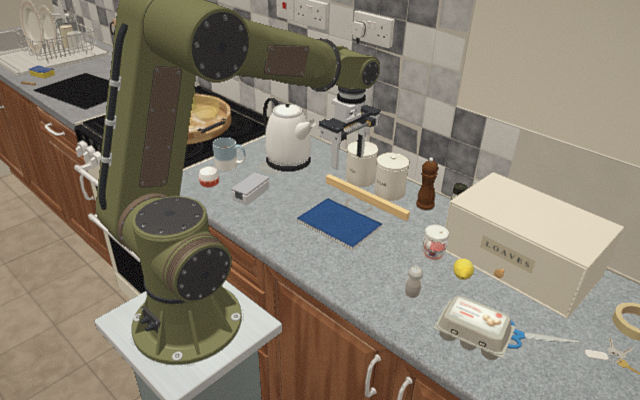

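View pics/wrist0.png

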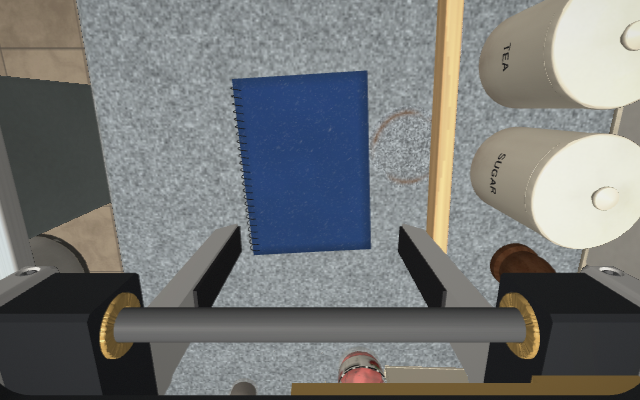

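```bash
python3 - <<'E'
from h import *
im=cv2.imread('pics/wrist0.png')[0:260,220:480]
cv2.imwrite('pics/w0c.png',cv2.resize(im,None,fx=2.3,fy=2.3,interpolation=cv2.INTER_CUBIC))
im=cv2.imread('pics/scene0.png')[120:300,190:450]
cv2.imwrite('pics/s0c.png',cv2.resize(im,None,fx=3,fy=3,interpolation=cv2.INTER_CUBIC))
E
```

```text
(no output)
```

View pics/w0c.png

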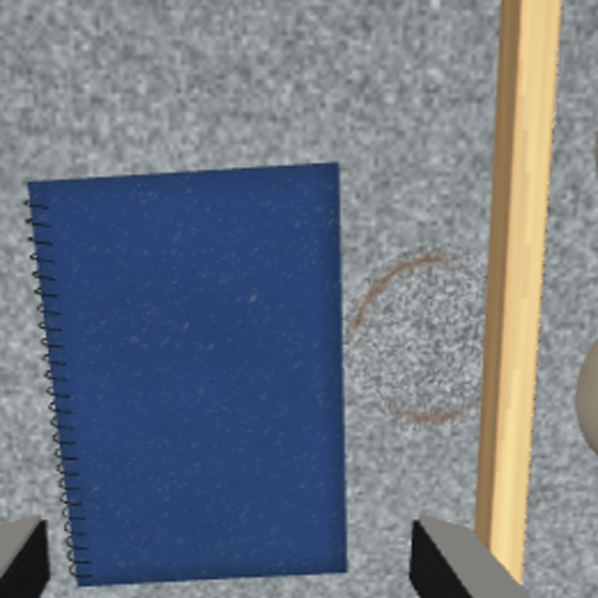

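View pics/s0c.png

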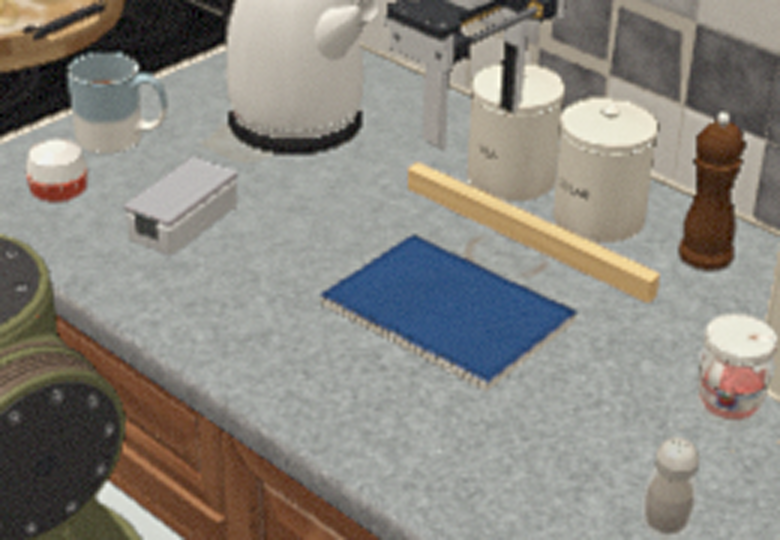

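```bash
python3 - <<'E'
from h import *
w=lambda u,v,z:(u/2.3+220,v/2.3,z)
s=lambda u,v,z:(u/3+190,v/3+120,z)
print('pad NL FL FR NR',px('wrist0',[w(28,182,.011),w(338,163,.011),w(347,572,.011),w(78,586,.011)]))
print('rail base',px('wrist0',[w(502,0,0),w(476,530,0),w(520,0,.03),w(494,530,.03)]))
print('scene pad NL FL FR NR',px('scene0',[s(322,296,.011),s(415,236,.011),s(576,313,.011),s(489,384,.011)]))
print('scene rail Lb Rb Lt Rt',px('scene0',[s(409,187,0),s(655,300,0),s(408,166,.03),s(655,278,.03)]))
print('box lid',px('scene0',[s(127,210,.046),s(195,160,.046),s(238,178,.046),s(170,224,.046)]))
print('shaker top',px('scene0',[s(678,441,.09),s(668,528,0)]))
print('jar lid,timer,mug',px('scene0',[s(740,335,.084),s(57,155,.05),s(103,70,.092)]))
E
```

```text
pad NL FL FR NR [[ 0.4554  0.1066  0.011 ]
 [ 0.6029  0.115   0.011 ]
 [ 0.6158 -0.0951  0.011 ]
 [ 0.4681 -0.1035  0.011 ]]
rail base [[ 0.6777  0.187   0.    ]
 [ 0.6882 -0.0749  0.    ]
 [ 0.6755  0.1784  0.03  ]
 [ 0.6867 -0.0631  0.03  ]]
scene pad NL FL FR NR [[ 0.4553  0.0996  0.011 ]
 [ 0.5995  0.1074  0.011 ]
 [ 0.6107 -0.0965  0.011 ]
 [ 0.4666 -0.1072  0.011 ]]
scene rail Lb Rb Lt Rt [[ 0.68    0.1902  0.    ]
 [ 0.6972 -0.1309  0.    ]
 [ 0.6753  0.1885  0.03  ]
 [ 0.6912 -0.1309  0.03  ]]
box lid [[0.386  0.3138 0.046 ]
 [0.5008 0.3414 0.046 ]
 [0.5087 0.2809 0.046 ]
 [0.4001 0.2625 0.046 ]]
shaker top [[ 0.4405 -0.3221  0.09  ]
 [ 0.4378 -0.3272  0.    ]]
jar lid,timer,mug [[ 0.6039 -0.2765  0.084 ]
 [ 0.3981  0.4483  0.05  ]
 [ 0.5079  0.5045  0.092 ]]
```

Call:
servo_tool(
  motion=[
    [0,-3,0,0,-10],
    [0,-6,0,-3,-20],
    [0,-9,0,-6,-30],
    [0,-12,0,-9,-40],
    [0,-12,0,-12,-50],
    [0,-12,0,-15,-60],
    [0,-12,0,-15,-70],
    [0,-12,0,-15,-80],
    [0,-12,0,-15,-87.4],
    [0,-12,0,-17,-87.4],
    [0,-12,0,-19,-87.4],
    [0,-12,0,-20,-87.4],
    [0,-12,0,-20.1,-87.4],
    [0,-12,0,-20.1,-87.4],
  ],
)

```text
time_s: 1.9
ee_pos: [0.4302, -0.0, 0.2041]
eef_rot: [3.142, -0.001, 0.045]
force: [0.5, 1.4, 0.4]
grip_width: 0.0944
grip_force: 0.0
```

Call:
servo_tool(
  motion=[
    [0,1,0,0,0],
    [0,2,0.1,0,0],
    [0,3,0.1,0,0],
    [0,4,0.2,0,0],
    [0,4.8,0.2,0,0],
    [0,5.6,0.25,0,0],
    [0,6.4,0.3,0,0],
    [0,7.2,0.3,0,0],
    [0,8,0.35,0,0],
    [0,8.6,0.4,0,0],
    [0,9,0.4,0,0],
    [0,9.3,0.4,0,0],
    [0,9.5,0.4,0,0],
    [0,9.5,0.4,0,0],
  ],
)

```text
time_s: 3.65
ee_pos: [0.5248, 0.004, 0.2036]
eef_rot: [-3.141, 0.001, 0.045]
force: [-5.9, 0.5, 3.1]
grip_width: 0.0938
grip_force: 2.5
```

```bash
python3 - <<'E'
from h import *
shot('scene','s1');shot('wrist','w1')
a=cv2.resize(cv2.imread('pics/w1.png')[0:330,:],(620,320))
b=cv2.resize(cv2.imread('pics/s1.png')[160:250,280:440],None,fx=3,fy=3,interpolation=cv2.INTER_CUBIC)
m=np.zeros((600,640,3),np.uint8);m[:320,:620]=a;m[325:595,:480]=b
cv2.imwrite('pics/m1.png',m);print(ctrl.get_obs()['force'])
E
```

```text
[-4.60072538  0.48935093  2.86576734]
```

View pics/m1.png

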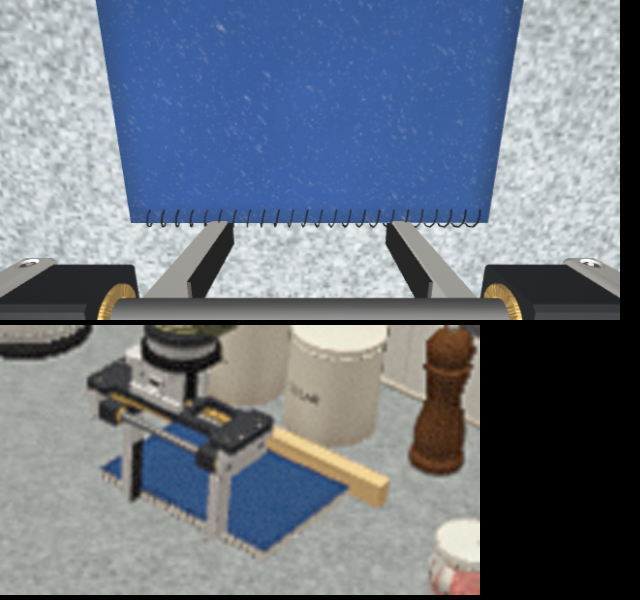

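Call:
servo_tool(
  motion=[
    [0,0.2,0,0,0],
    [0,0.4,0,0,0],
    [0,0.5,0,0,0],
    [0,0.5,0,0,0],
  ],
)

```text
time_s: 4.25
ee_pos: [0.5276, 0.0042, 0.2033]
eef_rot: [-3.141, 0.012, 0.045]
force: [-37.6, 0.6, 30.1]
grip_width: 0.0941
grip_force: 19.0
```

Call:
servo_tool(
  motion=[
    [0,-0.6,0,0,0],
    [0,-3,0,0,0],
    [0,-5,0,2,0],
    [0,-7,0,8,0],
    [0,-9,4,14,0],
    [0,-10,9,20,3],
    [0,-10,14,22,6],
    [0,-10,19,22,9],
    [0,-10,24,22,9],
    [0,-10,26,22,9],
    [0,-10,26,22,9],
    [0,-10,26,22,9],
    [0,-10,26,22,9],
  ],
)

```text
time_s: 5.88
ee_pos: [0.4302, 0.2629, 0.4238]
eef_rot: [-3.142, -0.0, 0.201]
force: [0.3, -0.1, 0.5]
grip_width: 0.094
grip_force: 0.0
```

```bash
python3 - <<'E'
from h import *
shot('wrist','w2');print(ctrl.get_obs()['ee_pos'],ctrl.get_obs()['eef_rot'])
a=cv2.imread('pics/w2.png')
cv2.imwrite('pics/m2.png',cv2.resize(a,None,fx=1.25,fy=1.25,interpolation=cv2.INTER_CUBIC))
E
```

```text
[0.43022622 0.26302708 0.42380046] [ 3.14159169e+00 -2.77883181e-04  2.00987832e-01]
```

View pics/m2.png

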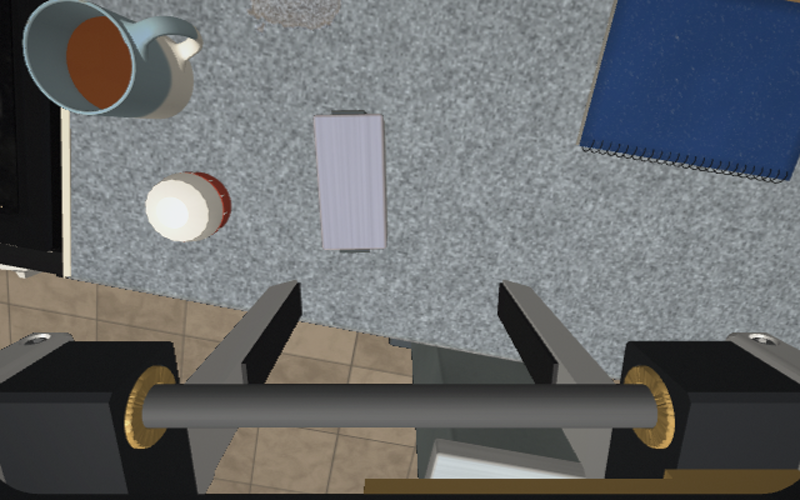

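```bash
python3 - <<'E'
from h import *
q=lambda u,v,z:(u/1.25,v/1.25,z)
c=px('w2',[q(315,115,.046),q(383,114,.046),q(385,248,.046),q(323,250,.046)])
print(c,c.mean(0)); d=c[0]+c[1]-c[2]-c[3];print(np.arctan2(d[1],d[0]))
print([np.linalg.norm(c[i]-c[i-1]) for i in range(4)])
p=px('w2',[q(582,149,.011),q(788,180,.011)]);print(p,np.arctan2(-(p[0]-p[1])[0],(p[0]-p[1])[1]),np.linalg.norm(p[0]-p[1]))
E
```

```text
[[0.5072 0.3521 0.046 ]
 [0.5195 0.2956 0.046 ]
 [0.4038 0.2714 0.046 ]
 [0.3905 0.3273 0.046 ]] [0.45525 0.3116  0.046  ]
0.20779980869667175
[np.float64(0.1193060350527164), np.float64(0.05782335168424609), np.float64(0.11820376474545975), np.float64(0.05746042116100438)]
[[ 0.5275  0.1055  0.011 ]
 [ 0.5393 -0.0998  0.011 ]] 0.057413694962802395 0.20563883388115192
```

Call:
servo_tool(
  motion=[
    [0,3,-5,0,-3],
    [0,6,-10,0,-6],
    [0,9,-15,0,-9],
    [0,12,-20,0,-9],
    [0,14,-24,0,-9],
    [0,14,-24,0,-9],
    [0,14,-24,0,-9],
  ],
)

```text
time_s: 6.8
ee_pos: [0.5697, 0.0239, 0.4236]
eef_rot: [-3.141, 0.0, 0.045]
force: [-0.6, -0.0, 0.8]
grip_width: 0.0942
grip_force: 0.0
```

```bash
python3 - <<'E'
from h import *
shot('wrist','w3')
a=cv2.imread('pics/w3.png')
cv2.imwrite('pics/m3.png',cv2.resize(a[:300,120:520],None,fx=2,fy=2,interpolation=cv2.INTER_CUBIC))
E
```

```text
(no output)
```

View pics/m3.png

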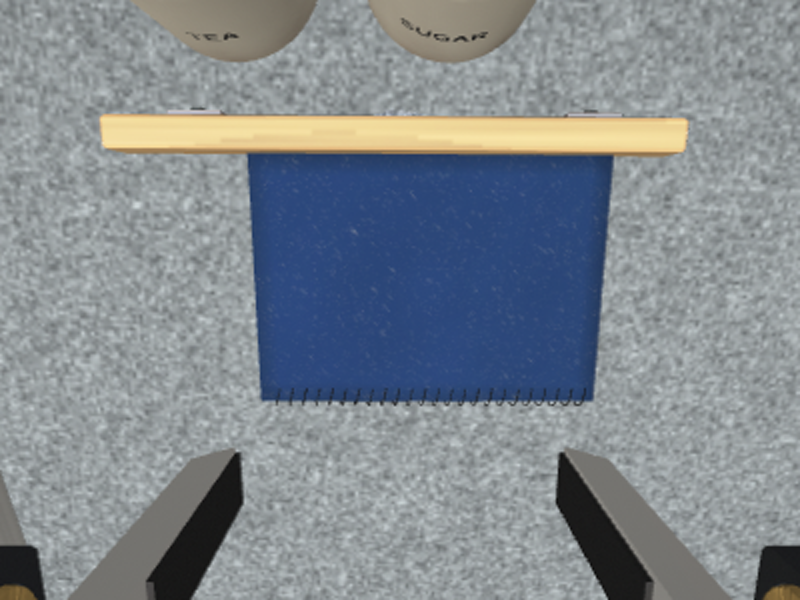

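The notepad's far edge meets the rail (row 154 of the enlargement), parallel and flush, between the rail ends at columns 101 and 688.

```bash
python3 - <<'E'
from h import *
q=lambda u,v,z:(u/2+120,v/2,z)
c=px('w3',[q(248,154,.011),q(612,154,.011),q(594,400,.011),q(261,400,.011)])
print(c)
print(np.linalg.norm(c[0]-c[1]),np.linalg.norm(c[0]-c[3]));n=(c[2]+c[3])/2;f=(c[0]+c[1])/2
d=(f-n)/np.linalg.norm(f-n);print('origin',n+d*.071,np.arctan2(d[1],d[0]),'from far',f-d*.075)
r=px('w3',[q(104,148,.03),q(686,153,.03)]);print('rail',r,r.mean(0))
E
```

```text
[[ 0.6767  0.1163  0.011 ]
 [ 0.686  -0.0931  0.011 ]
 [ 0.5389 -0.1009  0.011 ]
 [ 0.5295  0.1104  0.011 ]]
0.2096064168865066 0.147318193038063
origin [0.6051232  0.00805156 0.011     ] 0.04651755637641166 from far [0.60643113 0.00811244 0.011     ]
rail [[ 0.6749  0.1907  0.03  ]
 [ 0.6864 -0.1277  0.03  ]] [0.68065 0.0315  0.03   ]
```

Call:
servo_tool(
  motion=[
    [0,-2,5,0,2],
    [0,-4,10,0,4],
    [0,-6,15,-2,6],
    [0,-8,20,-5,8],
    [0,-10,25,-8,9.3],
    [0,-11.5,28.7,-12,9.3],
    [0,-11.5,28.7,-16,9.3],
    [0,-11.5,28.7,-19.5,9.3],
    [0,-11.5,28.7,-21,9.3],
    [0,-11.5,28.7,-21.3,9.3],
    [0,-11.5,28.7,-21.3,9.3],
    [0.6,-11.5,28.7,-21.3,9.3],
    [0.6,-11.5,28.7,-21.3,9.3],
    [0.6,-11.5,28.7,-21.3,9.3],
    [0.6,-11.5,28.7,-21.3,9.3],
    [0.6,-11.5,28.7,-21.3,9.3],
    [0.6,-11.5,28.7,-21.3,9.3],
  ],
  squeeze=25,
)

```text
time_s: 8.98
ee_pos: [0.455, 0.3111, 0.2108]
eef_rot: [-3.141, -0.0, 0.208]
force: [-0.6, -0.1, 2.8]
grip_width: 0.0594
grip_force: 25.0
```

Call:
servo_tool(
  motion=[
    [0.6,0,0,2,0],
    [0.6,0,0,6,0],
    [0.6,0,0,10,0],
    [0.6,1,-3,12,8],
    [0.6,3,-7,12,16],
    [0.6,5,-11,12,24],
    [0.6,7,-15,12,32],
    [0.6,9,-19,12,40],
    [0.6,11,-23,12,48],
    [0.6,13,-26,12,56],
    [0.6,14.5,-29,12,64],
    [0.6,15,-30.3,12,72],
    [0.6,15,-30.3,12,80.8],
    [0.6,15,-30.3,10,80.8],
    [0.6,15,-30.3,7,80.8],
    [0.6,15,-30.3,4,80.8],
    [0.6,15,-30.3,2.5,80.8],
    [0.6,15,-30.3,1.8,80.8],
    [0.6,15,-30.3,1.4,80.8],
    [0.6,15,-30.3,1.4,80.8],
  ],
)

```text
time_s: 11.48
ee_pos: [0.6051, 0.008, 0.2251]
eef_rot: [3.141, 0.0, 1.618]
force: [-0.1, -0.6, -2.5]
grip_width: 0.0602
grip_force: 25.0
```

Call:
servo_tool(
  motion=[
    [0.6,0,0,-0.2,0],
    [0.6,0,0,-0.3,0],
    [0.6,0,0,-0.35,0],
    [0.6,0,0,-0.35,0],
  ],
)

```text
time_s: 11.98
ee_pos: [0.605, 0.008, 0.2213]
eef_rot: [3.142, 0.0, 1.618]
force: [-1.1, -0.1, -0.6]
grip_width: 0.0599
grip_force: 25.0
```

Call:
servo_tool(
  motion=[
    [0.4,0,0,0,0],
    [0.25,0,0,0,0],
    [0.2,0,0,0,0],
    [0.2,0,0,0,0],
    [0.2,0,0,2,0],
    [0.2,0,0,6,0],
    [0.2,-1,-2,11,0],
    [0.2,-4,-6,16,0],
    [0.2,-7,-11,20,0],
    [0,-10,-16,20,0],
    [0,-13,-21,20,0],
    [0,-16,-26,20,0],
    [0,-16.5,-31,20,0],
    [0,-16.5,-32.8,20,0],
    [0,-16.5,-32.8,20,0],
    [0,-16.5,-32.8,20,0],
  ],
)

```text
time_s: 13.98
ee_pos: [0.4404, -0.3187, 0.4215]
eef_rot: [3.141, -0.0, 1.619]
force: [-0.2, -0.2, 0.1]
grip_width: 0.0941
grip_force: 0.0
```

```bash
python3 - <<'E'
from h import *
shot('wrist','w4');shot('scene','s4');print(ctrl.get_obs()['ee_pos'],ctrl.get_obs()['eef_rot'])
a=cv2.imread('pics/w4.png')
b=cv2.resize(cv2.imread('pics/s4.png')[170:250,290:420],None,fx=2.4,fy=2.4,interpolation=cv2.INTER_CUBIC)
m=np.zeros((600,640,3),np.uint8);m[:400]=a;m[402:594,:312]=b
cv2.imwrite('pics/m4.png',m)
E
```

```text
[ 0.44043287 -0.31874777  0.42141693] [3.14143686e+00 2.90293369e-05 1.61962812e+00]
```

View pics/m4.png

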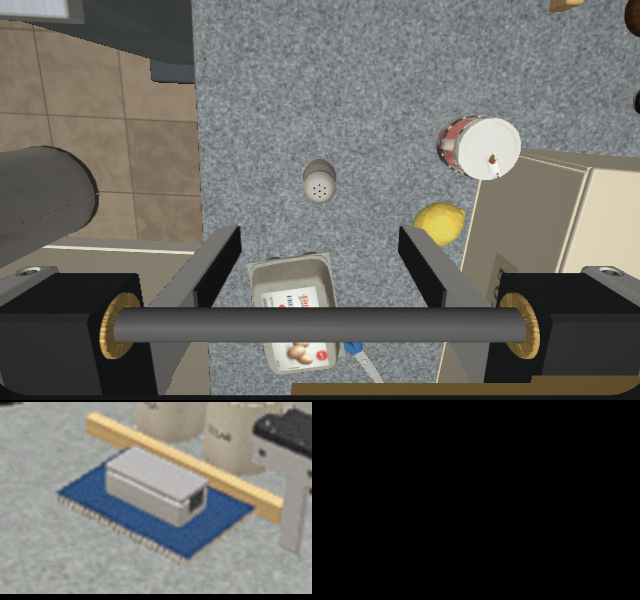

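```bash
python3 - <<'E'
from h import *
print(px('w4',[(320,190,.09),(319,184,.08),(319,158,.035),(307,180,.06),(335,180,.06)]))
print('loaf',px('w4',[(485,180,0),(485,180,.15),(525,152,.15),(440,340,0)]))
print(px('s4',[(290+107/2.4,170+(458-402)/2.4,.057),(290+139/2.4,170+(450-402)/2.4,.057),(290+206/2.4,170+(487-402)/2.4,.057),(290+180/2.4,170+(500-402)/2.4,.057)]))
for p in ([.437,-.325,.09],[.437,-.325,0]): print(proj('w4',p))
E
```

```text
[[ 0.4427 -0.322   0.09  ]
 [ 0.4415 -0.3182  0.08  ]
 [ 0.4405 -0.2982  0.035 ]
 [ 0.4285 -0.319   0.06  ]
 [ 0.4589 -0.3176  0.06  ]]
loaf [[ 0.6539 -0.3215  0.    ]
 [ 0.5736 -0.2922  0.15  ]
 [ 0.6009 -0.2684  0.15  ]
 [ 0.6313 -0.5636  0.    ]]
[[ 0.5824  0.0677  0.057 ]
 [ 0.6254  0.0514  0.057 ]
 [ 0.6199 -0.0616  0.057 ]
 [ 0.5756 -0.0567  0.057 ]]
[np.float64(314.1898689619586), np.float64(192.66647072855278)]
[np.float64(315.25502200685696), np.float64(174.7298664121458)]
```

Call:
servo_tool(
  motion=[
    [0,0.2,-0.3,-4,0],
    [0,0.2,-0.3,-9,0],
    [0,0.2,-0.3,-13,0],
    [0,0.2,-0.3,-16,0],
    [0,0.2,-0.3,-18.5,0],
    [0,0.2,-0.3,-19.6,0],
    [0,0.2,-0.3,-19.6,0],
    [0.3,0.2,-0.3,-19.6,0],
    [0.4,0.2,-0.3,-19.6,0],
    [0.5,0.2,-0.3,-19.6,0],
    [0.7,0.2,-0.3,-19.6,0],
    [0.7,0.2,-0.3,-19.6,0],
    [0.7,0.2,-0.3,-19.6,0],
    [0.7,0.2,-0.3,-19.6,0],
    [0.7,0.2,-0.3,-19.6,0],
  ],
  squeeze=12,
)

```text
time_s: 15.95
ee_pos: [0.442, -0.323, 0.2251]
eef_rot: [-3.141, -0.0, 1.618]
force: [-0.4, 0.2, 1.0]
grip_width: 0.0417
grip_force: 12.0
```

Call:
servo_tool(
  motion=[
    [0.7,0,0,1,0],
    [0.7,0,0,4,0],
    [0.7,0,0,8,0],
    [0.7,0,1,12,0],
    [0.7,1,5,14,0],
    [0.7,3,9,14,0],
    [0.7,5,13,14,0],
    [0.7,8,17,14,0],
    [0.7,11,21,14,0],
    [0.7,13,25,14,0],
    [0.7,15,29,14,0],
    [0.7,16,32,14,0],
    [0.7,16.3,33.1,14,0],
    [0.7,16.3,33.1,14,0],
    [0.7,16.3,33.1,14,0],
  ],
)

```text
time_s: 17.82
ee_pos: [0.6047, 0.0069, 0.3654]
eef_rot: [3.141, 0.0, 1.617]
force: [0.1, 0.8, -1.6]
grip_width: 0.0417
grip_force: 12.0
```

```bash
python3 - <<'E'
from h import *
shot('wrist','w5');shot('scene','s5');o=ctrl.get_obs();print(o['ee_pos'],o['eef_rot'],o['grip_width'])
e=o['ee_pos']
for h in (.18+.045,.18-.045):print(proj('w5',e-[0,0,h]))
a=cv2.imread('pics/w5.png')[40:340,160:480]
b=cv2.imread('pics/s5.png')[110:250,290:420]
m=np.zeros((600,800,3),np.uint8);m[:450,:480]=cv2.resize(a,(480,450),interpolation=cv2.INTER_CUBIC);m[:345,480:800]=cv2.resize(b,(320,345),interpolation=cv2.INTER_CUBIC)
cv2.imwrite('pics/m5.png',m)
E
```

```text
[0.60479892 0.00696029 0.36532927] [3.14147887e+00 1.07305033e-04 1.61669307e+00] 0.04177747200375649
[np.float64(317.34187250374544), np.float64(223.59900557547357)]
[np.float64(316.1015777977273), np.float64(299.63135186244307)]
```

View pics/m5.png

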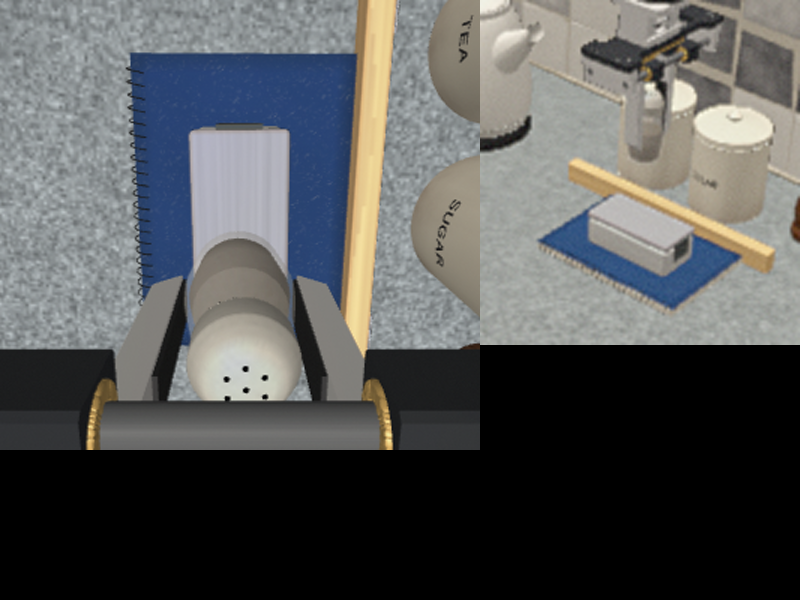

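```bash
python3 - <<'E'
from h import *
q=lambda u,v,z:(160+u/1.5,40+v/1.5,z)
c=px('w5',[q(190,130,.057),q(289,130,.057),q(194,250,.057),q(288,230,.057)]);print(c,np.linalg.norm(c[0]-c[1]))
m=(c[0]+c[1])/2;print('centre',m+.06*np.array([np.sin(.046),-np.cos(.046),0]))
p=px('w5',[q(131,54,.011),q(356,54,.011)]);print('pad L',p)
E
```

```text
[[ 0.5747  0.0656  0.057 ]
 [ 0.6327  0.0682  0.057 ]
 [ 0.5786 -0.008   0.057 ]
 [ 0.6365  0.0076  0.057 ]] 0.05805824661492978
centre [0.60645903 0.00696347 0.057     ]
pad L [[0.5308 0.1098 0.011 ]
 [0.6778 0.1165 0.011 ]]
```

Call:
servo_tool(
  motion=[
    [0.7,0.1,0,-2,0],
    [0.7,0.1,0,-4,0],
    [0.7,0.1,0,-6,0],
    [0.7,0.1,0,-7.2,0],
    [0.7,0.1,0,-7.9,0],
    [0.7,0.1,0,-8.1,0],
    [0.7,0.1,0,-8.2,0],
    [0.7,0.1,0,-8.25,0],
    [0.7,0.1,0,-8.3,0],
    [0.7,0.1,0,-8.3,0],
  ],
)

```text
time_s: 19.18
ee_pos: [0.606, 0.008, 0.2822]
eef_rot: [3.141, -0.0, 1.618]
force: [0.1, 0.2, -0.9]
grip_width: 0.0418
grip_force: 12.0
```

Call:
servo_tool(
  motion=[
    [0.7,0,0,-0.05,0],
    [0.7,0,0,-0.05,0],
    [0.5,0,0,-0.05,0],
    [0.45,0,0,-0.05,0],
    [0.35,0,0,-0.05,0],
    [0.2,0,0,-0.05,0],
    [0.2,0,0,-0.05,0],
    [0.2,0,0,-0.05,0],
    [0.2,0,0,1,0],
    [0.2,0,0,3,0],
    [0.2,0,0,6,0],
    [0.2,0,0,10,0],
    [0.2,0,0,14,0],
    [0.2,-5,0,16,0],
    [0.2,-10,0,16,0],
    [0.2,-12,0,16,0],
    [0.2,-12,0,16,0],
  ],
)

```text
time_s: 21.3
ee_pos: [0.4852, 0.0081, 0.4435]
eef_rot: [3.14, 0.0, 1.618]
force: [-0.4, -0.3, 0.9]
grip_width: 0.0753
grip_force: 0.0
```

```bash
python3 - <<'E'
from h import *
shot('wrist','w6');shot('scene','s6');o=ctrl.get_obs();print(o['ee_pos'],o['grip_width'],o['force'])
a=cv2.imread('pics/w6.png')[:340]
b=cv2.imread('pics/s6.png')[130:250,290:420]
m=np.zeros((600,800,3),np.uint8);m[:272,:512]=cv2.resize(a,(512,272));m[275:575,:325]=cv2.resize(b,(325,300),interpolation=cv2.INTER_CUBIC)
cv2.imwrite('pics/m6.png',m)
E
```

```text
[0.48641654 0.00797287 0.44274514] 0.07538032011753816 [-0.02402655  0.88668186 -0.48911386]
```

View pics/m6.png

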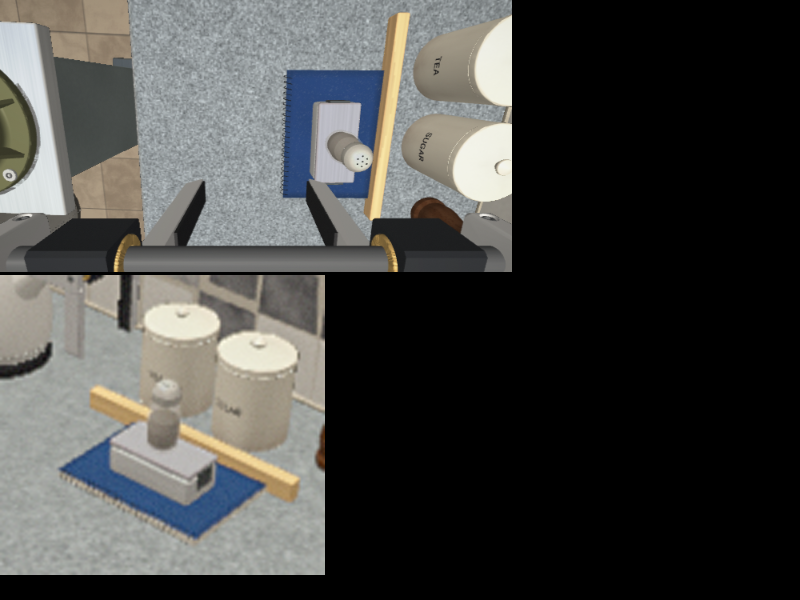

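```bash
python3 - <<'E'
from h import *
print(px('w6',[(361/.8,159/.8,.147)]), px('s6',[(290+168/2.5,130+106/2.5,.147),(290+163/2.5,130+173/2.5,.057)]))
print(ctrl.hand_in())
E
```

```text
[[0.6053 0.011  0.147 ]] [[0.6062 0.0052 0.147 ]
 [0.6021 0.0026 0.057 ]]
the job is handed in; nothing more can be done
None
```

The stack is built and handed in at about 21 s of the 72 s limit. The notepad is flush against the rail, the lunch box lies flat on its middle, and the shaker stands upright within about 5 mm of the box's centre by the last pictures. The bystanders were not touched, and the hand-in gave no verdict.

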